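# Put the spotting bottles back in their own wells

### The arm

A 7-joint arm with a two-finger parallel gripper is mounted at the origin on the work surface. World frame = base frame: x ahead of the robot, y to its left, z up, the work surface at z = 0. Lengths are in m, angles in rad, forces in N, time in s.
With the tool pointing down it reaches from about 0.4 to 0.9 m from the base axis. Payload 5.6 kg.
Tool frame: the origin (TCP) lies at the very end of the fingers, on their centre line; the grasp point (between the pads) lies 19 mm behind it; z points along the fingers, y is the line along which they close (so a half turn about z gives the same grasp; the last joint's range is limited). The gripper opens to 92 mm and grips with 3 to 60 N. Pads are 20 mm wide; open, the fingers measure 128 mm over their backs; the gripper's body (75 mm by 189 mm) begins 69 mm behind the grasp point.
Start: joints at [-1.307, 0.468, -0.012, 1.603, 0.006, 1.071, -0.056], TCP at [0.196, 0.62, 0.215] pointing down, gripper open.
Joint ranges: [-2.53, 2.53], [-0.31, 2.02], [-1.57, 1.55], [0.28, 2.44], [-1.29, 4.43], [0.15, 1.84], [-2.92, 2.92]. Speed limits (rad/s): [2.57, 2.57, 3.14, 3.14, 3.14, 3.14, 3.14].

### API

Orientations are given as a rotation vector (axis times angle).
In Python, from cell import manip gives the robot as it stands.
- The arm moves only by the shell command python3 -m jog 'ROWS' [FORCE]. ROWS is a JSON list of rows, 1 to 12 of them, each an object with the fields aperture (the opening from 0.0 (shut) to 1.0 (fully open)), sx, sy, sz (the shift in a scale on which 1.0 is 50 cm), drx, dry, drz (a rotation vector in normalised numbers (1 is pi rad)); a field left out counts as zero (the opening has to be given); each row is the pose to reach, as a shift and turn from the pose commanded when the command began, along the tool's axes at that moment; what a row does not reach only later rows make up. A row lasts 1/8 s, in which the tool goes at most 0.0625 m and 0.188 rad, less where a joint would pass 70% of its speed; a pose out of reach is approached as far as the arm can. The fingers move at their own pace and stop on an object; FORCE is the grip in N (left out, the last holds). Time passes only in rows, so rows that do not move let the fingers close. It prints the time, the measured TCP pose, the force, the opening and the grip force at its end. No shift or turn number may pass 1 either way. Input that does not fit is refused with a message, and nothing moves.
- manip.get_state(): the state, without advancing time (a new reading comes with each control period).
- manip.snapshot(name): name is "scene" or "top" or "wrist"; returns a dict with "img" (400x640x3 uint8, blue, green, red), "K" (3x3 intrinsics, pixels), "world_from_camera" (4x4, takes a point from camera to world coordinates). Camera axes: x right, y down, z forward; pixel columns grow to the right and rows downward; lengths in m; the calibration is good to about 2 mm. A picture is of the moment at which its call begins. There is no depth.
- manip.finish_job(): hands the job in; it is judged then, once.
The state is a dict: "time_s": time; "qpos": joint angles; "dq": joint speeds; "joint_efforts": joint torques, N m; "tcp_pos": TCP position; "tcp_rot": TCP orientation; "force": force on the tool from outside, world axes, zero at the start; "moment": the same for the moment, N m; "width": opening from 0.0 (shut) to 1.0 (fully open); "gripper_force": force on a finger pad.
Only numpy, scipy, OpenCV 4.12 (cv2) and the standard library are available. Lean on these libraries where they do the work, as an engineer would, in place of code of your own. Each camera call takes 0.05 s, during which the arm holds its last target. There are 200 camera calls.

### The job

The blue, red and yellow stain-remover bottles in the spotting tray have been put back in one another's wells, and the green one was left out on the table. Put every bottle into the well of its own colour, standing upright and right down on the floor of the well. Set the bottles down rather than dropping them, knock none over, and leave the brush pot and the trigger spray where they are.

Things in the scene. Friction and masses are not known exactly. Their poses are not given: they have to be found in the camera images.
- blue_bottle: Loose 250 ml squeeze bottle of stain remover, upright and round: white body 54 mm in diameter and 98 mm high with a blue band, low shoulder, blue screw cap 36 mm in diameter from 110 to 138 mm above the underside, blue pointed nozzle on the cap up to 152 mm. About 0.2 kg. Origin: centre of its underside, z up along the bottle; yaw means nothing.
- red_bottle: Loose 250 ml squeeze bottle of stain remover, upright and round: white body 54 mm in diameter and 98 mm high with a red band, low shoulder, red screw cap 36 mm in diameter from 110 to 138 mm above the underside, red pointed nozzle on the cap up to 152 mm. About 0.2 kg. Origin: centre of its underside, z up along the bottle; yaw means nothing.
- yellow_bottle: Loose 250 ml squeeze bottle of stain remover, upright and round: white body 54 mm in diameter and 98 mm high with a yellow band, low shoulder, yellow screw cap 36 mm in diameter from 110 to 138 mm above the underside, yellow pointed nozzle on the cap up to 152 mm. About 0.2 kg. Origin: centre of its underside, z up along the bottle; yaw means nothing.
- green_bottle: Loose 250 ml squeeze bottle of stain remover, upright and round: white body 54 mm in diameter and 98 mm high with a green band, low shoulder, green screw cap 36 mm in diameter from 110 to 138 mm above the underside, green pointed nozzle on the cap up to 152 mm. About 0.2 kg. Origin: centre of its underside, z up along the bottle; yaw means nothing.
- blue_cup: Fixed blue open round cup, the blue bottle's well: 83 mm outside, 76 mm inside, rim 30 mm and floor 3 mm above its origin (centre of its underside, z up). It stands in a flat steel tray (226 by 332 mm, rim 21 mm high), six places 105 mm apart in two rows of three, holding in any order the four coloured cups, the brush pot and a low fixed dish of tokens (22 mm).
- red_cup: Fixed red open round cup, the red bottle's well: 83 mm outside, 76 mm inside, rim 30 mm and floor 3 mm above its origin (centre of its underside, z up). It stands in a flat steel tray (226 by 332 mm, rim 21 mm high), six places 105 mm apart in two rows of three, holding in any order the four coloured cups, the brush pot and a low fixed dish of tokens (22 mm).
- yellow_cup: Fixed yellow open round cup, the yellow bottle's well: 83 mm outside, 76 mm inside, rim 30 mm and floor 3 mm above its origin (centre of its underside, z up). It stands in a flat steel tray (226 by 332 mm, rim 21 mm high), six places 105 mm apart in two rows of three, holding in any order the four coloured cups, the brush pot and a low fixed dish of tokens (22 mm).
- green_cup: Fixed green open round cup, the green bottle's well: 83 mm outside, 76 mm inside, rim 30 mm and floor 3 mm above its origin (centre of its underside, z up). It stands in a flat steel tray (226 by 332 mm, rim 21 mm high), six places 105 mm apart in two rows of three, holding in any order the four coloured cups, the brush pot and a low fixed dish of tokens (22 mm).
- brush_pot: Loose grey cup of spotting brushes in the tray, a bystander: 83 mm in diameter, rim at 30 mm, the brushes stand up to about 140 mm and lean out no farther than 40 mm from its axis. Origin: centre of its underside, z up.
- trigger_spray: Loose pale blue trigger spray bottle with an orange trigger on the table beside the tray, a bystander: body 74 mm in diameter, head reaching 62 mm forward (own -x), 225 mm high. Origin: centre of its underside, z up.
There are look-alikes about, which are no part of the job. Leave any pink look-alike of the blue_cup alone.

How it is judged:
By the outcome, as a careful person would: the job done as asked, in the order asked, and still so for the second after the job is handed in, with the robot touching nothing.
It also fails if it takes over 106 s, if anything falls off the work surface, if the arm or the gripper's body presses on something with over 40 N, if the wrist force passes 120 N, or if a joint passes its speed limit or range.

## Working session

There is one attempt and no reset: what is moved stays moved. The work goes in short steps, Python scripts to look and compute and a shell command to move; the robot and the scene stay as the last step left them, time stands still between calls to the robot, and variables do not carry over. Pictures are saved under pics/ and viewed, at most 14 in all, crops included, and the job is handed in when it is done.

```bash
mkdir -p pics; python3 - <<'E'
from cell import manip
import cv2
s=manip.get_state();print({k:s[k] for k in('time_s','tcp_pos','tcp_rot','width','force')})
for n in("top","scene"):
    d=manip.snapshot(n);cv2.imwrite(f"pics/{n}0.png",d["img"]);print(d["K"],d["world_from_camera"])
E
```

```text
{'time_s': 0.0, 'tcp_pos': array([0.19619645, 0.61908144, 0.21364906]), 'tcp_rot': array([-4.80140555e-01, -3.10453299e+00,  2.69597789e-03]), 'width': 1.0009045715678777, 'force': array([-0.10270877,  0.63908971,  0.2916164 ])}
[[520.87383869   0.         324.25650117]
 [  0.         520.87383869 200.44267163]
 [  0.           0.           1.        ]] [[-1.96401467e-04 -9.95408315e-01  9.57196360e-02  4.66076809e-01]
 [-9.99996955e-01 -3.99745824e-05 -2.46753864e-03  1.71943637e-02]
 [ 2.46003483e-03 -9.57198291e-02 -9.95405276e-01  1.19810779e+00]
 [ 0.00000000e+00  0.00000000e+00  0.00000000e+00  1.00000000e+00]]
[[439.02942438   0.         325.44738586]
 [  0.         439.02942438 198.02128349]
 [  0.           0.           1.        ]] [[-0.17409367  0.74090722 -0.64865082  1.19654371]
 [ 0.98465193  0.13922343 -0.10524926  0.10455028]
 [ 0.01232746 -0.65701851 -0.75377365  0.76523886]
 [ 0.          0.          0.          1.        ]]
```

View pics/top0.png

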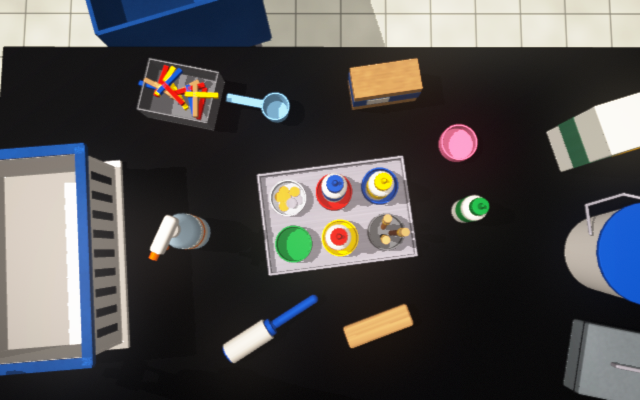

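View pics/scene0.png

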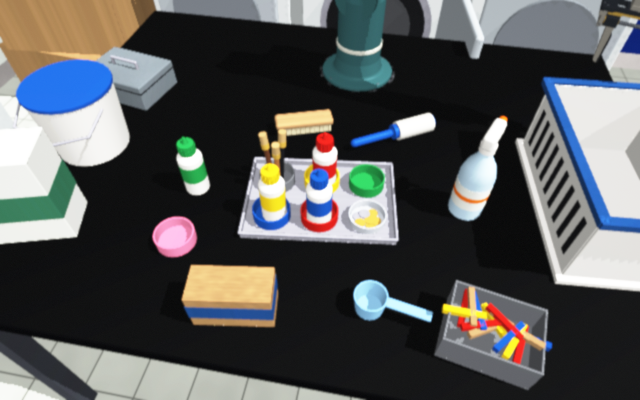

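The top view shows the blue bottle (335,185) in the red cup, the yellow (381,181) in the blue cup and the red (339,237) in the yellow cup. The green cup (294,244) is empty, the green bottle stands on the table at (480,207), the pot is at (388,232), the dish at (288,198) and the spray at left. I'll zoom in to measure.

```bash
cat > h.py <<'E'
import numpy as np,cv2
from scipy.spatial.transform import Rotation as R
def hsvmask(img,c):
    h,s,v=cv2.split(cv2.cvtColor(img,cv2.COLOR_BGR2HSV)); h=h.astype(int)
    r={'blue':(105,130),'yellow':(20,35),'green':(50,90)}
    m=((h<8)|(h>172)) if c=='red' else (h>=r[c][0])&(h<=r[c][1])
    return (m&(s>140)&(v>60)).astype(np.uint8)
def ray(d,u,v):
    T=d["world_from_camera"];r=T[:3,:3]@np.linalg.solve(d["K"],[u,v,1]);return T[:3,3],r
def atz(d,u,v,z):
    o,r=ray(d,u,v);return o+r*(z-o[2])/r[2]
def proj(d,p):
    T=d["world_from_camera"];q=d["K"]@(T[:3,:3].T@(np.asarray(p)-T[:3,3]));return q[:2]/q[2]
def tri(obs):
    A=np.zeros((3,3));b=np.zeros(3)
    for o,r in obs:
        r=r/np.linalg.norm(r);P=np.eye(3)-np.outer(r,r);A+=P;b+=P@o
    return np.linalg.solve(A,b)
def shift(goal):
    "world goal -> shift in tool axes, from measured pose"
    from cell import manip
    s=manip.get_state();return R.from_rotvec(s["tcp_rot"]).inv().apply(np.asarray(goal)-s["tcp_pos"]).round(4)
E
python3 - <<'E'
from h import *
from cell import manip
t=manip.snapshot("top");s=manip.snapshot("scene")
import pickle;pickle.dump((t,s),open('s0.pkl','wb'))
cv2.imwrite("pics/t1.png",cv2.resize(t["img"][150:285,255:500],None,fx=3.2,fy=3.2,interpolation=cv2.INTER_CUBIC))
cv2.imwrite("pics/s1.png",cv2.resize(s["img"][125:265,145:405],None,fx=3,fy=3,interpolation=cv2.INTER_CUBIC))
for c in('blue','yellow','green','red'):
  for d,n in((t,'top'),(s,'scene')):
    k,l,st,ce=cv2.connectedComponentsWithStats(hsvmask(d["img"],c))
    print(c,n,[(st[i].tolist(),ce[i].round(1).tolist()) for i in range(1,k) if st[i,4]>25 and 150<ce[i][0]<500 and 120<ce[i][1]<280])
E
```

```text
blue top [([362, 168, 36, 36, 298], [380.0, 186.2]), ([327, 175, 16, 17, 219], [334.5, 183.2])]
blue scene [([350, 124, 50, 24, 523], [376.1, 136.2]), ([311, 169, 17, 21, 293], [318.7, 178.9]), ([252, 199, 38, 31, 453], [268.6, 217.4]), ([307, 200, 25, 17, 290], [318.8, 208.0])]
yellow top [([374, 173, 19, 18, 256], [382.8, 181.4]), ([366, 182, 18, 17, 52], [372.5, 193.4]), ([275, 187, 24, 24, 297], [285.2, 196.0]), ([322, 220, 36, 36, 512], [341.8, 238.1])]
yellow scene [([278, 141, 9, 8, 42], [282.8, 144.8]), ([260, 143, 11, 8, 52], [265.0, 146.6]), ([271, 153, 10, 6, 38], [276.3, 156.0]), ([261, 163, 19, 22, 328], [269.9, 173.3]), ([304, 165, 9, 20, 86], [307.4, 174.3]), ([333, 170, 6, 22, 67], [335.9, 181.9]), ([260, 192, 26, 20, 310], [272.9, 202.8]), ([356, 211, 24, 15, 169], [370.0, 219.7])]
green top [([456, 199, 14, 23, 84], [459.9, 211.5]), ([470, 198, 20, 17, 274], [479.3, 206.0]), ([276, 226, 36, 36, 1021], [293.2, 243.6])]
green scene [([176, 136, 20, 20, 319], [185.5, 145.7]), ([179, 162, 28, 21, 316], [194.1, 174.3]), ([350, 165, 34, 32, 906], [366.2, 180.3])]
red top [([316, 176, 36, 34, 422], [333.0, 197.7]), ([331, 228, 17, 17, 227], [338.7, 236.1])]
red scene [([315, 132, 20, 20, 315], [324.5, 141.4]), ([313, 162, 23, 16, 140], [327.6, 168.7]), ([301, 201, 37, 31, 437], [319.0, 219.6])]
```

View pics/t1.png

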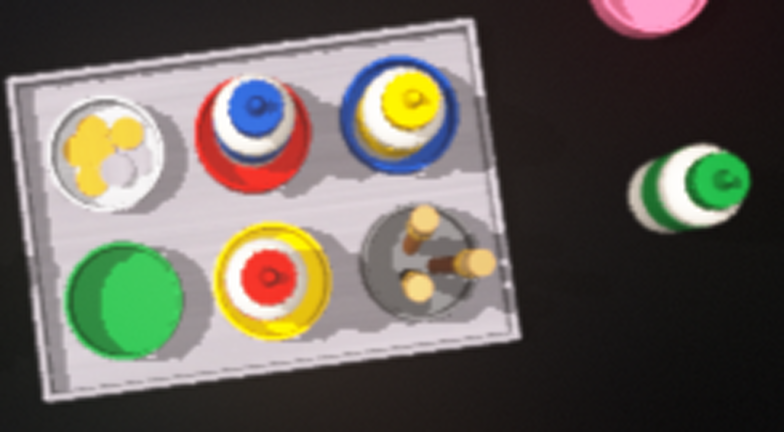

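View pics/s1.png

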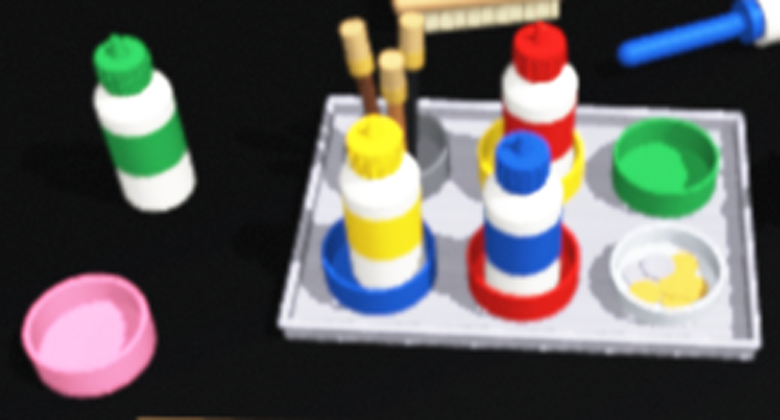

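```bash
python3 - <<'E'
from h import *
import pickle;t,s=pickle.load(open('s0.pkl','rb'))
b=0.005
for c,(u,v),z in(('blue',(335,183.2),.138+b),('yellow',(383.3,181.4),.138+b),('red',(339.3,236.3),.138+b),('green',(479.7,206),.138)):
    print(c,atz(t,u,v,z).round(4))
# scene check: cap centre
for c,tu,su in(('blue',(334.9,183.2),(319,179)),('yellow',(383.3,181.4),(270,173.5)),('red',(339.3,236.3),(324.5,141.5)),('green',(479.7,206),(185.5,145.7))):
    print(c,tri([ray(t,*tu),ray(s,*su)]).round(4))
px={(0,0):(293.7,243.7),(0,1):(340,237.8),(1,1):(333.7,192.2),(1,2):(379.8,186)}
W=np.array([atz(t,*p,.032)[:2] for p in px.values()]);G=np.array(list(px))*.105
print(W.round(4))
# rigid lattice fit: near-row->far row +a, columns b=-y
a=W.mean(0);g=G-G.mean(0);g=np.c_[g[:,0],-g[:,1]]
r=(g.T@(W-a));U,_,V=np.linalg.svd(r);Q=U@V
for i in range(2):
  for j in range(3): 
    q=np.array([i*.105,-j*.105])-[G.mean(0)[0],-G.mean(0)[1]];print(i,j,(a+q@Q).round(4))
print('res',(a+g@Q-W).round(4), np.degrees(np.arctan2(Q[0,1],Q[0,0])))
p=atz(t,188,232,.15);print('spray~',p.round(3))
# tool axes
st=manip=__import__('cell').manip.get_state();print(R.from_rotvec(st['tcp_rot']).as_matrix().round(3))
E
```

```text
blue [ 0.6029 -0.0074  0.143 ]
yellow [ 0.6066 -0.106   0.143 ]
red [ 0.4947 -0.0158  0.143 ]
green [ 0.5566 -0.3032  0.138 ]
blue [ 0.6042 -0.0064  0.1315]
yellow [ 0.6078 -0.106   0.1318]
red [ 0.4948 -0.0149  0.1336]
green [ 0.5572 -0.3053  0.1278]
[[ 0.4813  0.0825]
 [ 0.4944 -0.0208]
 [ 0.5969 -0.007 ]
 [ 0.6109 -0.111 ]]
0 0 [0.4804 0.0834]
0 1 [ 0.4938 -0.0208]
0 2 [ 0.5072 -0.1249]
1 0 [0.5845 0.0968]
1 1 [ 0.5979 -0.0074]
1 2 [ 0.6113 -0.1115]
res [[-0.0009  0.0009]
 [-0.0006  0.0001]
 [ 0.0011 -0.0004]
 [ 0.0004 -0.0005]] 7.340873971407165
spray~ [0.503 0.288 0.15 ]
[[-0.953  0.302 -0.   ]
 [ 0.302  0.953 -0.001]
 [-0.    -0.001 -1.   ]]
```

```bash
python3 - <<'E'
from h import *
for g in((.45,.15,.27),(.557,-.304,.21)):print(shift(g))
E
```

```text
[-0.3836 -0.3708 -0.0556]
[-0.6228 -0.7712  0.0049]
```

Units first: shifts go in shares of 50 cm and turns go in shares of pi rad. So -0.384 m / 0.5 = -0.768, -0.371 m / 0.5 = -0.742, 0.35 rad / 3.1416 = 0.1114.

```bash
python3 -m jog '[{"aperture": 0.7, "sx": -0.768, "sy": -0.742, "sz": -0.11, "drz": 0.1114}, {"aperture": 0.7, "sx": -0.768, "sy": -0.742, "sz": -0.11, "drz": 0.1114}, {"aperture": 0.7, "sx": -0.768, "sy": -0.742, "sz": -0.11, "drz": 0.1114}, {"aperture": 0.7, "sx": -0.768, "sy": -0.742, "sz": -0.11, "drz": 0.1114}, {"aperture": 0.7, "sx": -0.768, "sy": -0.742, "sz": -0.11, "drz": 0.1114}, {"aperture": 0.7, "sx": -0.768, "sy": -0.742, "sz": -0.11, "drz": 0.1114}, {"aperture": 0.7, "sx": -0.768, "sy": -0.742, "sz": -0.11, "drz": 0.1114}, {"aperture": 0.7, "sx": -0.768, "sy": -0.742, "sz": -0.11, "drz": 0.1114}, {"aperture": 0.7, "sx": -0.768, "sy": -0.742, "sz": -0.11, "drz": 0.1114}, {"aperture": 0.7, "sx": -0.768, "sy": -0.742, "sz": -0.11, "drz": 0.1114}]' 20
python3 - <<'E'
from h import *
for g in((.557,-.304,.21),(.557,-.304,.105)):print(shift(g))
E
```

```text
time_s: 1.45
tcp_pos: [0.4515, 0.1473, 0.27]
tcp_rot: [1.022, 2.97, 0.001]
force: [0.1, 0.7, 0.9]
width: 0.698
gripper_force: 0.0
[-0.3608 -0.2909  0.0601]
[-0.3607 -0.2909  0.1651]
```

In the tool's units: -0.361 m / 0.5 = -0.722, -0.291 m / 0.5 = -0.582.

```bash
python3 -m jog '[{"aperture": 0.7, "sx": -0.722, "sy": -0.582, "sz": 0.12}, {"aperture": 0.7, "sx": -0.722, "sy": -0.582, "sz": 0.12}, {"aperture": 0.7, "sx": -0.722, "sy": -0.582, "sz": 0.12}, {"aperture": 0.7, "sx": -0.722, "sy": -0.582, "sz": 0.12}, {"aperture": 0.7, "sx": -0.722, "sy": -0.582, "sz": 0.12}, {"aperture": 0.7, "sx": -0.722, "sy": -0.582, "sz": 0.12}, {"aperture": 0.7, "sx": -0.722, "sy": -0.582, "sz": 0.12}, {"aperture": 0.7, "sx": -0.722, "sy": -0.582, "sz": 0.12}, {"aperture": 0.7, "sx": -0.722, "sy": -0.582, "sz": 0.12}, {"aperture": 0.7, "sx": -0.722, "sy": -0.582, "sz": 0.12}]'
python3 - <<'E'
from h import *
from cell import manip
print(shift((.557,-.304,.105)))
d=manip.snapshot("wrist");print(proj(d,(.557,-.304,.152)),proj(d,(.557,-.304,.138)),d["world_from_camera"].round(3));cv2.imwrite("pics/w1.png",d["img"])
E
```

```text
time_s: 2.7
tcp_pos: [0.559, -0.2985, 0.2091]
tcp_rot: [-1.01, -2.974, -0.002]
force: [0.9, 0.2, 0.2]
width: 0.702
gripper_force: 0.0
[-0.002  -0.0057  0.104 ]
[307.72234378 217.10306903] [308.12925861 211.08514798] [[ 0.608  0.761  0.225  0.495]
 [ 0.794 -0.584 -0.171 -0.249]
 [ 0.001  0.283 -0.959  0.38 ]
 [ 0.     0.     0.     1.   ]]
```

View pics/w1.png

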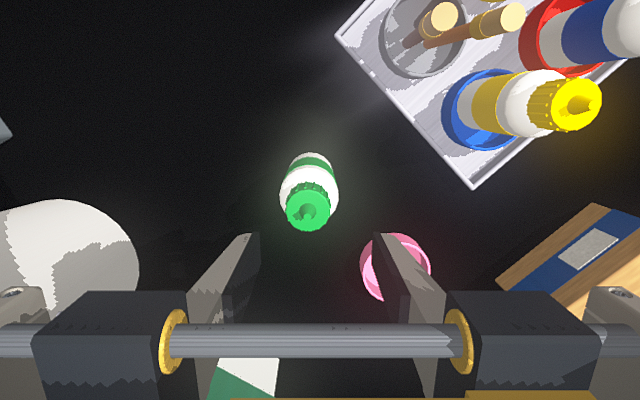

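In the tool's units: 0.07 m / 0.5 = 0.14, 0.05 m / 0.5 = 0.1.

```bash
python3 -m jog '[{"aperture": 0.7, "sz": 0.1}, {"aperture": 0.7, "sz": 0.14}, {"aperture": 0.7, "sz": 0.14}]'; python3 -c "
from h import *
print(shift((.557,-.304,.105)))"
```

```text
time_s: 3.12
tcp_pos: [0.5581, -0.2993, 0.1386]
tcp_rot: [-1.01, -2.972, -0.001]
force: [-0.1, -0.1, -0.2]
width: 0.702
gripper_force: 0.0
[-0.0021 -0.0044  0.0336]
```

In the tool's units: 0.034 m / 0.5 = 0.068, -0.0045 m / 0.5 = -0.009.

```bash
python3 -m jog '[{"aperture": 0.7, "sx": -0.004, "sy": -0.009, "sz": 0.068}, {"aperture": 0.7, "sx": -0.004, "sy": -0.009, "sz": 0.068}, {"aperture": 0.7, "sx": -0.004, "sy": -0.009, "sz": 0.068}, {"aperture": 0.3, "sx": -0.004, "sy": -0.009, "sz": 0.068}, {"aperture": 0.3, "sx": -0.004, "sy": -0.009, "sz": 0.068}, {"aperture": 0.3, "sx": -0.004, "sy": -0.009, "sz": 0.068}, {"aperture": 0.3, "sx": -0.004, "sy": -0.009, "sz": 0.068}]' 20; python3 -c "
from h import *
for p in ((.557,-.304,.30),(.4804,.0834,.30)):print(shift(p))"
```

```text
time_s: 4.0
tcp_pos: [0.5577, -0.3056, 0.106]
tcp_rot: [1.013, 2.973, 0.0]
force: [0.8, 0.5, 3.2]
width: 0.393
gripper_force: 20.0
[ 0.0014  0.001  -0.194 ]
[ 0.2986  0.261  -0.194 ]
```

In the tool's units: 0.299 m / 0.5 = 0.598, -0.194 m / 0.5 = -0.388.

```bash
python3 -m jog '[{"aperture": 0.3, "sz": -0.1}, {"aperture": 0.3, "sz": -0.22}, {"aperture": 0.3, "sx": 0.04, "sy": 0.036, "sz": -0.34}, {"aperture": 0.3, "sx": 0.12, "sy": 0.104, "sz": -0.388}, {"aperture": 0.3, "sx": 0.2, "sy": 0.176, "sz": -0.388}, {"aperture": 0.3, "sx": 0.598, "sy": 0.522, "sz": -0.388}, {"aperture": 0.3, "sx": 0.598, "sy": 0.522, "sz": -0.388}, {"aperture": 0.3, "sx": 0.598, "sy": 0.522, "sz": -0.388}, {"aperture": 0.3, "sx": 0.598, "sy": 0.522, "sz": -0.388}, {"aperture": 0.3, "sx": 0.598, "sy": 0.522, "sz": -0.388}, {"aperture": 0.3, "sx": 0.598, "sy": 0.522, "sz": -0.388}, {"aperture": 0.3, "sx": 0.598, "sy": 0.522, "sz": -0.388}]'; python3 -c "
from h import *
from cell import manip
for p in ((.4804,.0834,.116),):print(shift(p),manip.get_state()['force'])
d=manip.snapshot('top');cv2.imwrite('pics/t2.png',cv2.resize(d['img'][120:300,200:500],None,fx=2,fy=2))"
```

```text
time_s: 5.5
tcp_pos: [0.4803, 0.0815, 0.2995]
tcp_rot: [1.018, 2.972, -0.001]
force: [0.1, -0.4, -2.5]
width: 0.386
gripper_force: 20.0
[0.0012 0.0017 0.1835] [ 0.06847606 -0.40232732 -2.50190573]
```

View pics/t2.png

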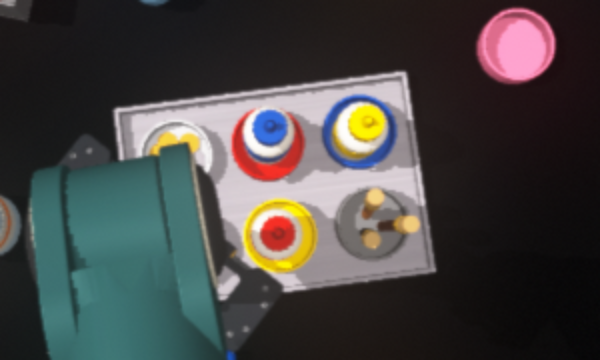

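The arm hides the green cup; the rest of the tray is undisturbed. I'll lower the bottle in stages and watch the force.

In the tool's units: 0.187 m / 0.5 = 0.374, 0.186 m / 0.5 = 0.372.

```bash
python3 -m jog '[{"aperture": 0.3, "sx": 0.002, "sy": 0.004, "sz": 0.12}, {"aperture": 0.3, "sx": 0.002, "sy": 0.004, "sz": 0.24}, {"aperture": 0.3, "sx": 0.002, "sy": 0.004, "sz": 0.32}, {"aperture": 0.3, "sx": 0.002, "sy": 0.004, "sz": 0.35}, {"aperture": 0.3, "sx": 0.002, "sy": 0.004, "sz": 0.364}, {"aperture": 0.3, "sx": 0.002, "sy": 0.004, "sz": 0.368}, {"aperture": 0.3, "sx": 0.002, "sy": 0.004, "sz": 0.372}, {"aperture": 0.3, "sx": 0.002, "sy": 0.004, "sz": 0.374}, {"aperture": 0.3, "sx": 0.002, "sy": 0.004, "sz": 0.374}]'
```

```text
time_s: 6.68
tcp_pos: [0.4808, 0.086, 0.1131]
tcp_rot: [1.013, 2.973, 0.001]
force: [0.2, 0.0, -0.6]
width: 0.386
gripper_force: 20.0
```

In the tool's units: 0.001 m / 0.5 = 0.002.

```bash
for i in 1 2; do python3 -m jog '[{"aperture": 0.3, "sz": 0.002}, {"aperture": 0.3, "sz": 0.002}]' | grep -E 'pos|force'; done
```

```text
tcp_pos: [0.4811, 0.0862, 0.1131]
force: [-3.3, 0.2, 10.4]
gripper_force: 20.0
tcp_pos: [0.4816, 0.0863, 0.113]
force: [-5.0, 0.1, 17.4]
gripper_force: 20.0
```

In the tool's units: -0.1 m / 0.5 = -0.2, -0.05 m / 0.5 = -0.1.

```bash
python3 -m jog '[{"aperture": 0.7, "sz": -0.004}, {"aperture": 0.7, "sz": -0.004}, {"aperture": 0.7, "sz": -0.004}, {"aperture": 0.7, "sz": -0.004}, {"aperture": 0.7, "sz": -0.1}, {"aperture": 0.7, "sz": -0.2}, {"aperture": 0.7, "sz": -0.2}, {"aperture": 0.7, "sz": -0.2}]'; python3 -c "
from h import *
for p in ((.607,-.106,.21),):print(shift(p))"
```

```text
time_s: 8.18
tcp_pos: [0.4799, 0.0858, 0.21]
tcp_rot: [-1.013, -2.973, 0.0]
force: [-0.4, 0.4, -0.5]
width: 0.701
gripper_force: 0.0
[-2.178e-01 -7.430e-02 -1.000e-04]
```

In the tool's units: -0.218 m / 0.5 = -0.436, -0.074 m / 0.5 = -0.148.

```bash
python3 -m jog '[{"aperture": 0.7, "sx": -0.436, "sy": -0.148}, {"aperture": 0.7, "sx": -0.436, "sy": -0.148}, {"aperture": 0.7, "sx": -0.436, "sy": -0.148}, {"aperture": 0.7, "sx": -0.436, "sy": -0.148}, {"aperture": 0.7, "sx": -0.436, "sy": -0.148}, {"aperture": 0.7, "sx": -0.436, "sy": -0.148}, {"aperture": 0.7, "sx": -0.436, "sy": -0.148}]'; python3 - <<'E'
from h import *
from cell import manip
print(shift((.607,-.106,.113)))
d=manip.snapshot("wrist");t=manip.snapshot("top")
print(proj(d,(.607,-.106,.159)),proj(d,(.607,-.106,.145)));cv2.imwrite("pics/w2.png",np.hstack([d["img"][:,150:550],t["img"][:,150:550]]))
E
```

```text
time_s: 9.05
tcp_pos: [0.6071, -0.1042, 0.2099]
tcp_rot: [-1.01, -2.973, -0.001]
force: [0.8, -0.7, 0.4]
width: 0.701
gripper_force: 0.0
[-0.0012 -0.0015  0.0969]
[313.08285022 218.99488771] [313.23155999 212.72965133]
```

View pics/w2.png

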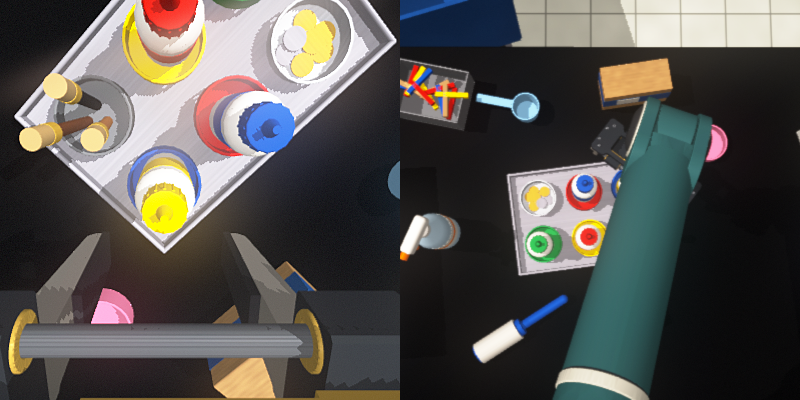

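The left half (wrist) puts the yellow cap at about (314,210), as predicted. In the right half (top) the green bottle stands in its cup.

In the tool's units: 0.097 m / 0.5 = 0.194, 0.09 m / 0.5 = 0.18.

```bash
python3 -m jog '[{"aperture": 0.7, "sx": -0.002, "sy": -0.002, "sz": 0.1}, {"aperture": 0.7, "sx": -0.002, "sy": -0.002, "sz": 0.18}, {"aperture": 0.7, "sx": -0.002, "sy": -0.002, "sz": 0.194}, {"aperture": 0.7, "sx": -0.002, "sy": -0.002, "sz": 0.194}, {"aperture": 0.3, "sx": -0.002, "sy": -0.002, "sz": 0.194}, {"aperture": 0.3, "sx": -0.002, "sy": -0.002, "sz": 0.194}, {"aperture": 0.3, "sx": -0.002, "sy": -0.002, "sz": 0.194}, {"aperture": 0.3, "sx": -0.002, "sy": -0.002, "sz": 0.194}]'; python3 -c "
from h import *
for p in ((.607,-.106,.18),(.54,-.27,.18),(.54,-.27,.11)):print(shift(p))"
```

```text
time_s: 10.15
tcp_pos: [0.6087, -0.1073, 0.1144]
tcp_rot: [1.013, 2.972, 0.001]
force: [1.0, 1.4, 3.6]
width: 0.382
gripper_force: 20.0
[ 0.002   0.0001 -0.0656]
[-0.0451 -0.1707 -0.0658]
[-0.045  -0.1708  0.0042]
```

In the tool's units: -0.171 m / 0.5 = -0.342, 0.007 m / 0.5 = 0.014.

```bash
python3 -m jog '[{"aperture": 0.3, "sz": -0.08}, {"aperture": 0.3, "sz": -0.16}, {"aperture": 0.3, "sx": -0.04, "sy": -0.12, "sz": -0.16}, {"aperture": 0.3, "sx": -0.09, "sy": -0.24, "sz": -0.16}, {"aperture": 0.3, "sx": -0.09, "sy": -0.342, "sz": -0.14}, {"aperture": 0.3, "sx": -0.09, "sy": -0.342, "sz": -0.08}, {"aperture": 0.3, "sx": -0.09, "sy": -0.342, "sz": -0.01}, {"aperture": 0.3, "sx": -0.09, "sy": -0.342, "sz": 0.004}, {"aperture": 0.3, "sx": -0.09, "sy": -0.342, "sz": 0.01}, {"aperture": 0.3, "sx": -0.09, "sy": -0.342, "sz": 0.012}, {"aperture": 0.3, "sx": -0.09, "sy": -0.342, "sz": 0.014}, {"aperture": 0.3, "sx": -0.09, "sy": -0.342, "sz": 0.014}]'
```

```text
time_s: 11.65
tcp_pos: [0.5398, -0.2703, 0.1074]
tcp_rot: [1.013, 2.972, 0.0]
force: [0.2, -0.1, 0.9]
width: 0.385
gripper_force: 20.0
```

In the tool's units: -0.105 m / 0.5 = -0.21, -0.05 m / 0.5 = -0.1.

```bash
python3 -m jog '[{"aperture": 0.3, "sz": 0.001}, {"aperture": 0.7}, {"aperture": 0.7}, {"aperture": 0.7}, {"aperture": 0.7}, {"aperture": 0.7, "sz": -0.1}, {"aperture": 0.7, "sz": -0.21}, {"aperture": 0.7, "sz": -0.21}, {"aperture": 0.7, "sz": -0.21}]'; python3 -c "
from h import *
for p in ((.6035,-.007,.21),):print(shift(p))"
```

```text
time_s: 12.78
tcp_pos: [0.5389, -0.2698, 0.2112]
tcp_rot: [-1.013, -2.973, -0.001]
force: [-0.2, -0.1, -0.8]
width: 0.698
gripper_force: 0.0
[0.1093 0.2476 0.0013]
```

In the tool's units: 0.248 m / 0.5 = 0.496, 0.109 m / 0.5 = 0.218.

```bash
python3 -m jog '[{"aperture": 0.7, "sx": 0.218, "sy": 0.496, "sz": 0.002}, {"aperture": 0.7, "sx": 0.218, "sy": 0.496, "sz": 0.002}, {"aperture": 0.7, "sx": 0.218, "sy": 0.496, "sz": 0.002}, {"aperture": 0.7, "sx": 0.218, "sy": 0.496, "sz": 0.002}, {"aperture": 0.7, "sx": 0.218, "sy": 0.496, "sz": 0.002}, {"aperture": 0.7, "sx": 0.218, "sy": 0.496, "sz": 0.002}, {"aperture": 0.7, "sx": 0.218, "sy": 0.496, "sz": 0.002}, {"aperture": 0.7, "sx": 0.218, "sy": 0.496, "sz": 0.002}]'; python3 - <<'E'
from h import *
from cell import manip
print(shift((.6035,-.007,.113)))
d=manip.snapshot("wrist");t=manip.snapshot("top")
print(proj(d,(.6035,-.007,.145))-[150,0]);cv2.imwrite("pics/w3.png",np.hstack([d["img"][:,150:550],t["img"][:,150:550]]))
E
```

```text
time_s: 13.78
tcp_pos: [0.604, -0.0099, 0.2106]
tcp_rot: [1.019, 2.972, -0.001]
force: [0.2, -0.2, 0.5]
width: 0.7
gripper_force: 0.0
[0.0022 0.0021 0.0976]
[167.94840401 208.39133094]
```

View pics/w3.png

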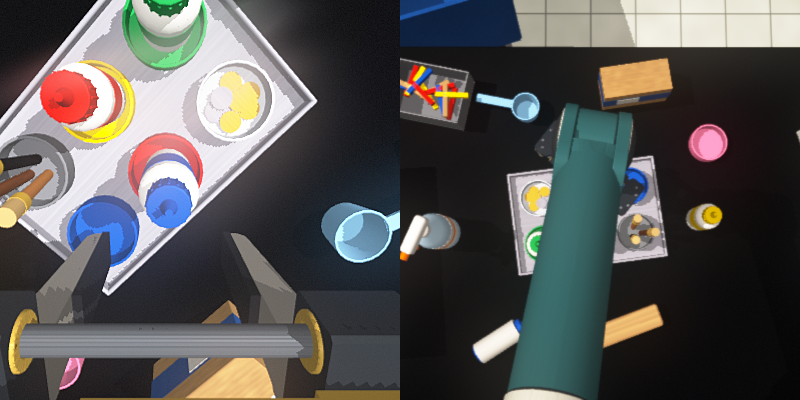

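The blue cap at about (169,203) in the wrist half is close to its prediction (168,208). The yellow bottle stands parked on the table, at (708,217) in the top half. Next I'll grasp blue and move it to the blue cup.

In the tool's units: 0.097 m / 0.5 = 0.194, 0.09 m / 0.5 = 0.18.

```bash
python3 -m jog '[{"aperture": 0.7, "sx": 0.002, "sy": 0.002, "sz": 0.1}, {"aperture": 0.7, "sx": 0.002, "sy": 0.002, "sz": 0.18}, {"aperture": 0.7, "sx": 0.002, "sy": 0.002, "sz": 0.194}, {"aperture": 0.7, "sx": 0.002, "sy": 0.002, "sz": 0.194}, {"aperture": 0.3, "sx": 0.002, "sy": 0.002, "sz": 0.194}, {"aperture": 0.3, "sx": 0.002, "sy": 0.002, "sz": 0.194}, {"aperture": 0.3, "sx": 0.002, "sy": 0.002, "sz": 0.194}, {"aperture": 0.3, "sx": 0.002, "sy": 0.002, "sz": 0.194}]'; python3 -c "
from h import *
for p in ((.6113,-.1115,.18),(.6113,-.1115,.113)):print(shift(p))"
```

```text
time_s: 14.88
tcp_pos: [0.6045, -0.0061, 0.1143]
tcp_rot: [1.013, 2.973, 0.0]
force: [-1.3, -1.0, 4.7]
width: 0.388
gripper_force: 20.0
[-0.0698 -0.0792 -0.0657]
[-0.0697 -0.0793  0.0013]
```

In the tool's units: -0.079 m / 0.5 = -0.158, -0.03 m / 0.5 = -0.06.

```bash
python3 -m jog '[{"aperture": 0.3, "sz": -0.08}, {"aperture": 0.3, "sz": -0.15}, {"aperture": 0.3, "sx": -0.07, "sy": -0.08, "sz": -0.15}, {"aperture": 0.3, "sx": -0.14, "sy": -0.158, "sz": -0.15}, {"aperture": 0.3, "sx": -0.14, "sy": -0.158, "sz": -0.12}, {"aperture": 0.3, "sx": -0.14, "sy": -0.158, "sz": -0.06}, {"aperture": 0.3, "sx": -0.14, "sy": -0.158, "sz": -0.024}, {"aperture": 0.3, "sx": -0.14, "sy": -0.158, "sz": -0.008}, {"aperture": 0.3, "sx": -0.14, "sy": -0.158, "sz": -0.002}, {"aperture": 0.3, "sx": -0.14, "sy": -0.158}, {"aperture": 0.3, "sx": -0.14, "sy": -0.158, "sz": 0.002}, {"aperture": 0.3, "sx": -0.14, "sy": -0.158, "sz": 0.002}]'
```

```text
time_s: 16.38
tcp_pos: [0.6122, -0.1114, 0.1144]
tcp_rot: [1.013, 2.972, 0.001]
force: [-2.0, 0.7, 5.0]
width: 0.386
gripper_force: 20.0
```

Contact at the expected height. I'll release and go to red at (.495,-.0155).

In the tool's units: -0.098 m / 0.5 = -0.196, -0.05 m / 0.5 = -0.1.

```bash
python3 -m jog '[{"aperture": 0.7}, {"aperture": 0.7}, {"aperture": 0.7}, {"aperture": 0.7}, {"aperture": 0.7, "sz": -0.1}, {"aperture": 0.7, "sz": -0.196}, {"aperture": 0.7, "sz": -0.196}, {"aperture": 0.7, "sz": -0.196}]'; python3 -c "
from h import *
for p in ((.495,-.0155,.21),):print(shift(p))"
```

```text
time_s: 17.38
tcp_pos: [0.6109, -0.1109, 0.21]
tcp_rot: [-1.013, -2.973, -0.0]
force: [0.4, 0.6, -0.5]
width: 0.701
gripper_force: 0.0
[1.5e-01 4.8e-03 1.0e-04]
```

In the tool's units: 0.15 m / 0.5 = 0.3, 0.005 m / 0.5 = 0.01.

```bash
python3 -m jog '[{"aperture": 0.7, "sx": 0.3, "sy": 0.01}, {"aperture": 0.7, "sx": 0.3, "sy": 0.01}, {"aperture": 0.7, "sx": 0.3, "sy": 0.01}, {"aperture": 0.7, "sx": 0.3, "sy": 0.01}, {"aperture": 0.7, "sx": 0.3, "sy": 0.01}]'; python3 - <<'E'
from h import *
from cell import manip
print(shift((.495,-.0155,.113)))
d=manip.snapshot("wrist");t=manip.snapshot("top")
print(proj(d,(.495,-.0155,.145))-[150,0]);cv2.imwrite("pics/w4.png",np.hstack([d["img"][:,150:550],t["img"][:,150:550]]))
E
```

```text
time_s: 18.0
tcp_pos: [0.496, -0.0163, 0.2101]
tcp_rot: [-1.014, -2.973, 0.001]
force: [0.9, -0.1, 0.2]
width: 0.703
gripper_force: 0.0
[0.0013 0.0001 0.0971]
[165.28519223 209.64893322]
```

View pics/w4.png

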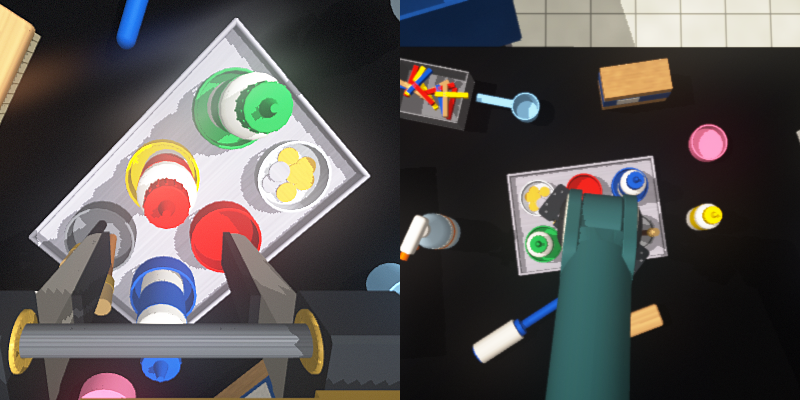

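Blue stands in the blue cup (632,183 in the top half). The red cap at about (166,206) agrees with its prediction, and the fingers clear the brushes.

In the tool's units: 0.097 m / 0.5 = 0.194, 0.09 m / 0.5 = 0.18.

```bash
python3 -m jog '[{"aperture": 0.7, "sx": 0.002, "sz": 0.1}, {"aperture": 0.7, "sx": 0.002, "sz": 0.18}, {"aperture": 0.7, "sx": 0.002, "sz": 0.194}, {"aperture": 0.7, "sx": 0.002, "sz": 0.194}, {"aperture": 0.3, "sx": 0.002, "sz": 0.194}, {"aperture": 0.3, "sx": 0.002, "sz": 0.194}, {"aperture": 0.3, "sx": 0.002, "sz": 0.194}, {"aperture": 0.3, "sx": 0.002, "sz": 0.194}]'; python3 -c "
from h import *
for p in ((.5979,-.0074,.18),(.5979,-.0074,.113)):print(shift(p))"
```

```text
time_s: 19.1
tcp_pos: [0.4953, -0.015, 0.1143]
tcp_rot: [1.013, 2.973, 0.001]
force: [-0.3, -0.7, 5.1]
width: 0.383
gripper_force: 20.0
[-0.0767  0.0687 -0.0656]
[-0.0766  0.0686  0.0014]
```

In the tool's units: -0.077 m / 0.5 = -0.154, -0.075 m / 0.5 = -0.15.

```bash
python3 -m jog '[{"aperture": 0.3, "sz": -0.08}, {"aperture": 0.3, "sz": -0.15}, {"aperture": 0.3, "sx": -0.08, "sy": 0.07, "sz": -0.15}, {"aperture": 0.3, "sx": -0.154, "sy": 0.138, "sz": -0.15}, {"aperture": 0.3, "sx": -0.154, "sy": 0.138, "sz": -0.12}, {"aperture": 0.3, "sx": -0.154, "sy": 0.138, "sz": -0.06}, {"aperture": 0.3, "sx": -0.154, "sy": 0.138, "sz": -0.024}, {"aperture": 0.3, "sx": -0.154, "sy": 0.138, "sz": -0.008}, {"aperture": 0.3, "sx": -0.154, "sy": 0.138, "sz": -0.002}, {"aperture": 0.3, "sx": -0.154, "sy": 0.138}, {"aperture": 0.3, "sx": -0.154, "sy": 0.138, "sz": 0.002}, {"aperture": 0.3, "sx": -0.154, "sy": 0.138, "sz": 0.002}]'
python3 -m jog '[{"aperture": 0.7}, {"aperture": 0.7}, {"aperture": 0.7}, {"aperture": 0.7}, {"aperture": 0.7, "sz": -0.1}, {"aperture": 0.7, "sz": -0.196}, {"aperture": 0.7, "sz": -0.196}, {"aperture": 0.7, "sz": -0.196}]'; python3 -c "
from h import *
for p in ((.54,-.27,.21),):print(shift(p))"
```

```text
time_s: 20.6
tcp_pos: [0.5988, -0.0077, 0.1147]
tcp_rot: [1.013, 2.972, 0.002]
force: [-3.1, 0.1, 7.8]
width: 0.392
gripper_force: 20.0
time_s: 21.6
tcp_pos: [0.5975, -0.0072, 0.21]
tcp_rot: [-1.013, -2.973, -0.0]
force: [-0.9, -0.9, -0.8]
width: 0.698
gripper_force: 0.0
[-0.1149 -0.2433 -0.    ]
```

In the tool's units: -0.243 m / 0.5 = -0.486, -0.115 m / 0.5 = -0.23.

```bash
python3 -m jog '[{"aperture": 0.7, "sx": -0.23, "sy": -0.486}, {"aperture": 0.7, "sx": -0.23, "sy": -0.486}, {"aperture": 0.7, "sx": -0.23, "sy": -0.486}, {"aperture": 0.7, "sx": -0.23, "sy": -0.486}, {"aperture": 0.7, "sx": -0.23, "sy": -0.486}, {"aperture": 0.7, "sx": -0.23, "sy": -0.486}, {"aperture": 0.7, "sx": -0.23, "sy": -0.486}, {"aperture": 0.7, "sx": -0.23, "sy": -0.486}]'; python3 - <<'E'
from h import *
from cell import manip
print(shift((.54,-.27,.107)))
d=manip.snapshot("wrist");t=manip.snapshot("top")
print(proj(d,(.54,-.27,.138))-[150,0]);cv2.imwrite("pics/w5.png",np.hstack([d["img"][:,150:550],t["img"][:,150:550]]))
E
```

```text
time_s: 22.6
tcp_pos: [0.5415, -0.2677, 0.2102]
tcp_rot: [-1.008, -2.975, -0.001]
force: [0.7, -0.3, 0.5]
width: 0.703
gripper_force: 0.0
[-0.0003 -0.0028  0.1032]
[161.72753546 208.71035943]
```

View pics/w5.png

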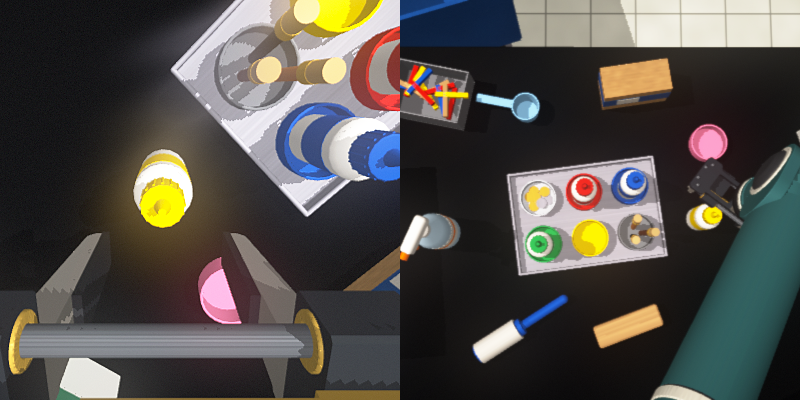

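Red, blue and green are in their wells, the yellow cup is free and the yellow cap is in line at about (162,206). I'll pick yellow up now.

In the tool's units: 0.103 m / 0.5 = 0.206, 0.09 m / 0.5 = 0.18.

```bash
python3 -m jog '[{"aperture": 0.7, "sy": -0.002, "sz": 0.1}, {"aperture": 0.7, "sy": -0.002, "sz": 0.18}, {"aperture": 0.7, "sy": -0.002, "sz": 0.206}, {"aperture": 0.7, "sy": -0.002, "sz": 0.206}, {"aperture": 0.3, "sy": -0.002, "sz": 0.206}, {"aperture": 0.3, "sy": -0.002, "sz": 0.206}, {"aperture": 0.3, "sy": -0.002, "sz": 0.206}, {"aperture": 0.3, "sy": -0.002, "sz": 0.206}]'; python3 -c "
from h import *
for p in ((.4938,-.0208,.30),(.4938,-.0208,.113)):print(shift(p))"
```

```text
time_s: 23.7
tcp_pos: [0.5407, -0.271, 0.1084]
tcp_rot: [1.013, 2.972, 0.001]
force: [-0.1, 0.4, 3.9]
width: 0.386
gripper_force: 20.0
[ 0.1896  0.1696 -0.1917]
[ 0.1899  0.1695 -0.0047]
```

In the tool's units: -0.192 m / 0.5 = -0.384, 0.19 m / 0.5 = 0.38.

```bash
python3 -m jog '[{"aperture": 0.3, "sz": -0.1}, {"aperture": 0.3, "sz": -0.22}, {"aperture": 0.3, "sz": -0.34}, {"aperture": 0.3, "sx": 0.06, "sy": 0.054, "sz": -0.384}, {"aperture": 0.3, "sx": 0.14, "sy": 0.126, "sz": -0.384}, {"aperture": 0.3, "sx": 0.38, "sy": 0.34, "sz": -0.384}, {"aperture": 0.3, "sx": 0.38, "sy": 0.34, "sz": -0.384}, {"aperture": 0.3, "sx": 0.38, "sy": 0.34, "sz": -0.384}, {"aperture": 0.3, "sx": 0.38, "sy": 0.34, "sz": -0.384}, {"aperture": 0.3, "sx": 0.38, "sy": 0.34, "sz": -0.384}]'; python3 -c "
from h import *
for p in ((.4938,-.0208,.115),):print(shift(p))"
```

```text
time_s: 24.95
tcp_pos: [0.4932, -0.0212, 0.2995]
tcp_rot: [1.015, 2.973, -0.001]
force: [0.9, 0.6, -2.3]
width: 0.386
gripper_force: 20.0
[-0.0002  0.0007  0.1845]
```

In the tool's units: 0.186 m / 0.5 = 0.372, 0.185 m / 0.5 = 0.37.

```bash
python3 -m jog '[{"aperture": 0.3, "sz": 0.12}, {"aperture": 0.3, "sz": 0.24}, {"aperture": 0.3, "sz": 0.32}, {"aperture": 0.3, "sz": 0.35}, {"aperture": 0.3, "sz": 0.362}, {"aperture": 0.3, "sz": 0.366}, {"aperture": 0.3, "sz": 0.368}, {"aperture": 0.3, "sz": 0.37}, {"aperture": 0.3, "sz": 0.372}, {"aperture": 0.3, "sz": 0.372}]'
```

```text
time_s: 26.2
tcp_pos: [0.4945, -0.0201, 0.1153]
tcp_rot: [1.012, 2.972, 0.003]
force: [-2.7, -0.4, 10.7]
width: 0.389
gripper_force: 20.0
```

Contact again. I'll release, rise and draw back so the arm clears the tray for the last look.

In the tool's units: -0.19 m / 0.5 = -0.38, -0.17 m / 0.5 = -0.34.

```bash
python3 -m jog '[{"aperture": 0.7, "sz": -0.002}, {"aperture": 0.7, "sz": -0.002}, {"aperture": 0.7, "sz": -0.002}, {"aperture": 0.7, "sz": -0.002}, {"aperture": 0.7, "sz": -0.1}, {"aperture": 0.7, "sz": -0.2}, {"aperture": 0.7, "sz": -0.3}, {"aperture": 0.7, "sx": -0.38, "sy": -0.34, "sz": -0.3}, {"aperture": 0.7, "sx": -0.38, "sy": -0.34, "sz": -0.3}, {"aperture": 0.7, "sx": -0.38, "sy": -0.34, "sz": -0.3}, {"aperture": 0.7, "sx": -0.38, "sy": -0.34, "sz": -0.3}, {"aperture": 0.7, "sx": -0.38, "sy": -0.34, "sz": -0.3}]'; python3 - <<'E'
from h import *
from cell import manip
t=manip.snapshot("top");s=manip.snapshot("scene")
cv2.imwrite("pics/f.png",np.hstack([cv2.resize(t["img"][130:300,150:500],(400,194)),np.zeros((194,0,3),np.uint8)]))
cv2.imwrite("pics/f.png",np.vstack([cv2.resize(t["img"][140:290,150:450],(600,300)),cv2.resize(s["img"][110:260,210:510],(600,300))]))
E
```

```text
time_s: 27.7
tcp_pos: [0.5386, -0.2765, 0.2633]
tcp_rot: [-1.025, -2.97, 0.005]
force: [0.7, 0.7, 0.4]
width: 0.703
gripper_force: 0.0
```

View pics/f.png

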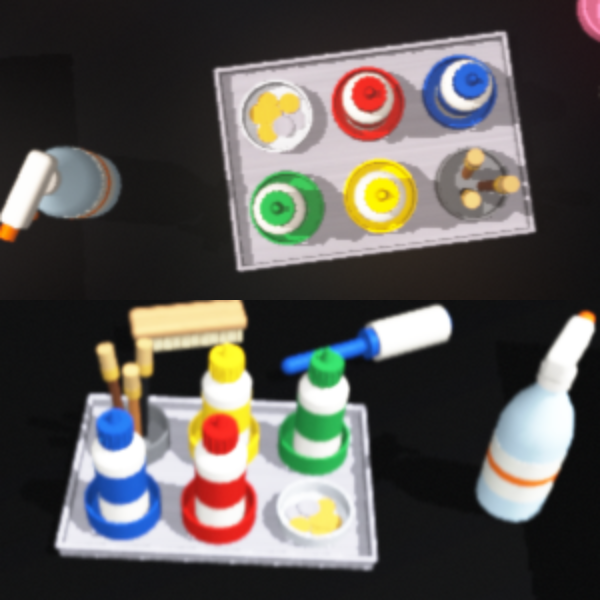

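All four bottles stand upright in wells of their own colour, and the pot and the spray have not moved.

```bash
python3 -c "
from cell import manip
print(manip.finish_job())"
```

```text
the job is handed in; nothing more can be done
None
```

I put all four bottles upright on the floors of their own-colour wells, left the brush pot and trigger spray where they were, and handed the job in at about 28 s; no verdict was returned.

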